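# Stand the air sampler on the sampling pad

### The arm

A 7-joint arm with a two-finger parallel gripper is mounted at the origin on the work surface. World frame = base frame: x ahead of the robot, y to its left, z up, the work surface at z = 0. Lengths are in m, angles in rad, forces in N, time in s.
With the tool pointing down it reaches from about 0.4 to 0.85 m from the base axis. Payload 4.5 kg.
Tool frame: the origin (TCP) lies midway between the tips of the shut fingers; the grasp point (between the pads) lies 19 mm behind it (robot.pinch_z is the distance from the TCP to the grasp point, in m); x points along the fingers, z is the direction in which the jaws open and shut, and the axes are right-handed (so a half turn about x gives the same grasp; the last joint's range is limited). The gripper opens to 88 mm and grips with 3 to 60 N. Pads are 18 mm wide; open, the fingers measure 123 mm over their backs; the gripper's body (75 mm by 187 mm) begins 45 mm behind the grasp point.
Start: joints at [-1.086, 0.689, -0.195, 1.565, 0.157, 0.902, -0.215], TCP at [0.272, 0.563, 0.239] pointing down, gripper open.
Joint ranges: [-3.01, 3.01], [-0.46, 2.08], [-1.47, 1.51], [0.13, 2.56], [-1, 4.14], [0.04, 2.09], [-2.66, 2.66]. Speed limits (rad/s): [2.57, 2.57, 3.14, 3.14, 3.14, 3.14, 3.14].

### API

Orientations are given as a rotation vector (axis times angle).
In Python, from station import robot gives the robot as it stands.
- The arm moves only by the shell command python3 -m creep 'ROWS' [FORCE]. ROWS is text: rows parted by semicolons, each of 5 numbers parted by spaces: the closure, from 0 (fully open) to 1 (shut), then the shift along the tool's x, y, z in m, then the turn about the tool's x in degrees. In form: gripper dx dy dz yaw; .... A call has 1 to 5 rows; each row is the pose to reach, as a shift and turn from the pose commanded when the call began, along the tool's axes at that moment; what a row does not reach only later rows make up. A row lasts 1/8 s, in which the tool goes at most 62.5 mm and 10.7 degrees, less where a joint would pass 70% of its speed; a pose out of reach is approached as far as the arm can. A call with a gripper value outside its range is refused whole. The fingers move at their own pace and stop on an object; FORCE is the grip in N (left out, the last holds). Time passes only in rows, so rows that repeat a pose let the fingers close. It gives the time, the measured TCP pose, the force and the opening at its end, in the units of the state.
- robot.observe(): the state, without advancing time (a new reading comes with each control period).
- robot.camera(name): name is "scene" or "top" or "wrist"; returns a dict with "img" (400x640x3 uint8, red, green, blue), "vfov" (degrees; the focal length in pixels is half the picture's height over the tangent of half this angle, whatever the lens; pixels are square), "cx", "cy" (the principal point, pixels), "world_to_cam" (4x4, takes a point from world to camera coordinates); the wrist camera has in their place "tool_from_camera" (4x4, takes a point from camera to tool coordinates, whose origin is the TCP and whose axes are the tool frame's). Camera axes: x right, y down, z forward; pixel columns grow to the right and rows downward; lengths in m; the calibration is good to about 2 mm. The wrist camera is an equidistant fisheye: a pixel r from the principal point sees the ray r / f radians off the axis. A picture is of the moment at which its call begins: read the wrist's pose just before it. There is no depth.
- robot.close_job(): hands the job in, once; it reports no verdict.
The state is a dict: "clock": time; "qpos": joint angles; "dq": joint speeds; "effort": joint torques, N m; "ee_pos": TCP position; "ee_rot": TCP orientation; "ft_force": force on the tool from outside, world axes, zero at the start; "moment": the same for the moment, N m; "width": finger opening in m.
Only numpy, scipy, OpenCV 4.12 (cv2) and the standard library are available. Lean on these libraries where they do the work, as an engineer would, in place of code of your own. Each camera call takes 0.05 s, during which the arm holds its last target.

### The job

Take the green-collared air sampler out of its charging dock and stand it upright on its own foot in the middle of the round white sampling pad. It is top-heavy on a narrow foot: lower it gently until it is down on the pad, let go slowly, and leave it standing still. Leave the blue and orange samplers undisturbed in the dock.

Things in the scene. Friction and masses are not known exactly. Their poses are not given: they have to be found in the camera images.
- sampler_green: The sampler to move: green collar and top ring, slim white body. 170 mm tall; foot 32 mm wide, body 26, collar 33 (90 to 116 mm up); round metal head, 52 mm wide, 126 to 170 mm up: grip it there. 0.35 kg, centre of mass about 130 mm up: free-standing, it falls beyond about 7 degrees. Starts upright in a dock socket. Origin: centre of the foot's underside; z up along the body.
- sampler_blue: Bystander: same size, shape and origin, blue collar and ring. The three stand in any order in the sockets, in one row 100 mm apart, of a fixed grey dock, 90 x 300 mm, 30 mm high; sockets 36 mm wide, 20 mm deep: lift straight up more than 20 mm to be clear.
- sampler_orange: Bystander: same size, shape and origin, orange collar and ring; in the dock in the same row.
- pad: Sampling pad: white disc with green rings printed on top, 90 mm in diameter, fixed on the bench, top face level. Origin: centre of its underside; the top face is 8 mm above it.

How it is judged:
By the outcome, as a careful person would: the job done as asked, in the order asked, and still so for the second after the job is handed in, with the robot touching nothing.
It also fails if it takes over 58 s, if anything falls off the work surface, if the arm or the gripper's body presses on something with over 40 N, if the wrist force passes 120 N, or if a joint passes its speed limit or range.

## Working session

There is one attempt and no reset: what is moved stays moved. The work goes in short steps, Python scripts to look and compute and a shell command to move; the robot and the scene stay as the last step left them, time stands still between calls to the robot, and variables do not carry over. Pictures are saved under pics/ and viewed, and the job is handed in when it is done.

```bash
ls; mkdir -p pics; python3 - <<'E'
from station import robot
import cv2,numpy as np
s=robot.observe();print({k:np.round(v,4).tolist() for k,v in s.items()},robot.pinch_z)
for n in ["scene","top","wrist"]:
    c=robot.camera(n);cv2.imwrite(f"pics/{n}0.png",c["img"][...,::-1])
    print(n,c["vfov"],c["cx"],c["cy"],np.round(c.get("world_to_cam",c.get("tool_from_camera")),3).tolist())
E
```

```text
pics
{'clock': 0.0, 'qpos': [-1.0862, 0.69, -0.1945, 1.5663, 0.1573, 0.9025, -0.2151], 'dq': [-0.0008, 0.0013, -0.0002, -0.0001, 0.0013, -0.001, 0.0014], 'effort': [-0.001, -52.7567, -1.2673, -15.3439, -0.0527, 0.0065, 0.0001], 'ee_pos': [0.2721, 0.562, 0.2379], 'ee_rot': [-0.8722, 1.3908, 0.8704], 'ft_force': [-0.3162, -0.5096, 0.0115], 'moment': [0.0188, 0.0331, -0.0303], 'width': 0.088} 0.0187
scene 44.86914336163569 315.57978545813233 200.5372711240863 [[0.891, 0.454, -0.007, -0.503], [0.319, -0.637, -0.702, -0.132], [-0.323, 0.623, -0.712, 1.325], [0.0, 0.0, 0.0, 1.0]]
top 51.369991396326206 318.75595498346235 201.81793982735064 [[-0.008, -1.0, 0.022, 0.032], [-0.989, 0.005, -0.146, 0.533], [0.146, -0.023, -0.989, 1.006], [0.0, 0.0, 0.0, 1.0]]
wrist 65.70646984690485 319.1447530664815 204.65706567593438 [[-0.0, -0.272, 0.962, -0.145], [0.001, -0.962, -0.272, 0.07], [1.0, 0.001, 0.0, 0.0], [0.0, 0.0, 0.0, 1.0]]
```

View pics/scene0.png

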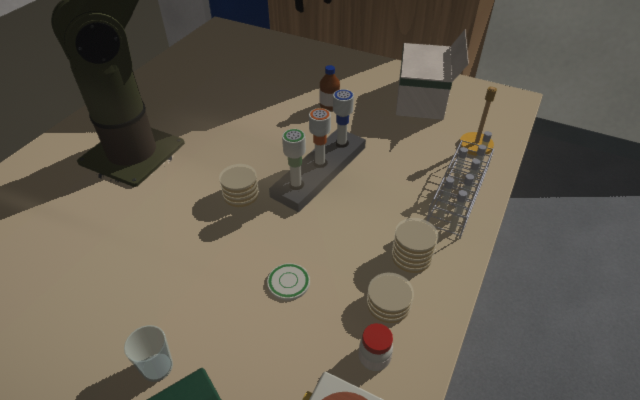

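View pics/top0.png

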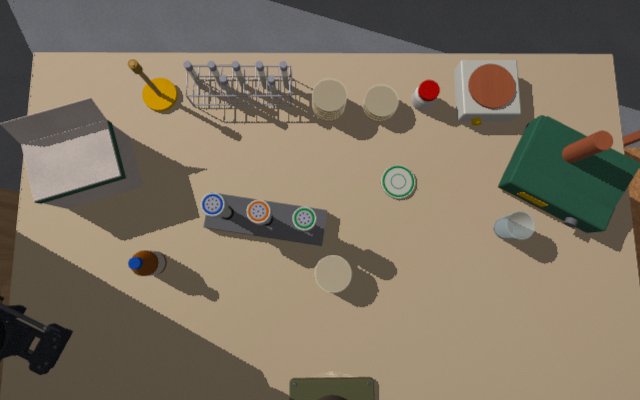

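View pics/wrist0.png

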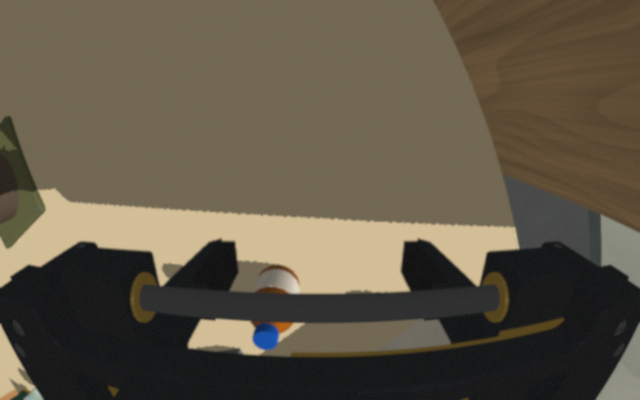

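The scene view has green at about (293,135), the pad at (289,281) and the dock between the bystanders. In the top view the heads are blue (213,205), orange (259,211) and green (304,218), with the pad at (398,182). Next I measure them.

```bash
cat > h.py <<'E'
from station import robot
import cv2,numpy as np
from scipy.spatial.transform import Rotation as R
def ray(c,u,v):
    f=200/np.tan(np.radians(c["vfov"])/2);M=np.array(c["world_to_cam"])
    d=M[:3,:3].T@np.array([(u-c["cx"])/f,(v-c["cy"])/f,1]);o=-M[:3,:3].T@M[:3,3]
    return o,d/np.linalg.norm(d)
def onz(c,u,v,z):
    o,d=ray(c,u,v);return o+d*(z-o[2])/d[2]
def tri(a,b):
    (o1,d1),(o2,d2)=a,b
    A=np.stack([d1,-d2],1);t=np.linalg.lstsq(A,o2-o1,rcond=None)[0]
    p,q=o1+t[0]*d1,o2+t[1]*d2;return (p+q)/2,np.linalg.norm(p-q)
def masks(img):
    h=cv2.cvtColor(img,cv2.COLOR_RGB2HSV);H,S,V=cv2.split(h)
    return {"green":(H>60)&(H<90)&(S>100)&(V>50),"blue":(H>105)&(H<130)&(S>110)&(V>60),"orange":(H<12)&(S>105)&(V>90)}
E
python3 - <<'E'
from h import *
for n in ["top","scene"]:
    c=robot.camera(n);m=masks(c["img"])
    for k in m:
        cs,_=cv2.findContours(m[k].astype(np.uint8),cv2.RETR_EXTERNAL,cv2.CHAIN_APPROX_NONE)
        for q in cs:
            if len(q)>=12:
                (e,ax,an)=cv2.fitEllipse(q);
                if max(ax)<60: print(n,k,np.round(e,1),np.round(ax,1),round(an), cv2.boundingRect(q),"z.178",np.round(onz(c,*e,.180),3),"z.008",np.round(onz(c,*e,.008),4))
    x=c["img"][100:300,180:440] if n=="top" else c["img"][70:310,230:390]
    cv2.imwrite(f"pics/{n}z.png",cv2.resize(x,None,fx=3 if n=="top" else 2.5,fy=3 if n=="top" else 2.5,interpolation=cv2.INTER_CUBIC)[...,::-1])
E
```

```text
top green [303.9 218. ] [18.9 19.3] 90 (294, 209, 20, 19) z.178 [0.477 0.064 0.18 ] z.008 [0.496  0.0663 0.008 ]
top green [398.1 181.2] [29.5 30.7] 126 (383, 166, 31, 31) z.178 [ 0.557 -0.143  0.18 ] z.008 [ 0.5914 -0.1803  0.008 ]
top green [619.6 161.2] [14.6 51.8] 115 (594, 149, 46, 28) z.178 [ 0.601 -0.642  0.18 ] z.008 [ 0.6435 -0.7762  0.008 ]
top blue [134.8 262.7] [11.3 12.8] 75 (129, 257, 13, 12) z.178 [0.385 0.42  0.18 ] z.008 [0.3857 0.4906 0.008 ]
top blue [212.2 203.8] [19.  19.8] 68 (202, 194, 21, 20) z.178 [0.509 0.261 0.18 ] z.008 [0.5339 0.3019 0.008 ]
top orange [590.4 143.5] [17.3 58.9] 72 (562, 131, 51, 28) z.178 [ 0.642 -0.58   0.18 ] z.008 [ 0.6924 -0.7021  0.008 ]
top orange [631.2 136.9] [ 7.4 21.5] 66 (623, 130, 17, 14) z.178 [ 0.657 -0.675  0.18 ] z.008 [ 0.7105 -0.8157  0.008 ]
top orange [428.5  89.3] [19.5 21.3] 79 (418, 79, 22, 21) z.178 [ 0.77 -0.22  0.18] z.008 [ 0.8447 -0.2724  0.008 ]
top orange [491.5  85.7] [42.5 46. ] 112 (469, 64, 46, 44) z.178 [ 0.779 -0.365  0.18 ] z.008 [ 0.8554 -0.4457  0.008 ]
scene green [284.4 280.2] [32.9 44.4] 86 (297, 
[... 520 characters left out ...]
0.008 ]
scene blue [330.3  68.4] [6.6 9.1] 129 (326, 65, 9, 9) z.178 [0.427 0.358 0.18 ] z.008 [0.3004 0.6259 0.008 ]
scene orange [344.1 396.1] [ 7.3 44.7] 90 (323, 392, 44, 8) z.178 [ 0.823 -0.418  0.18 ] z.008 [ 0.7984 -0.3505  0.008 ]
scene orange [377.7 336.2] [25.7 30.1] 115 (363, 323, 30, 27) z.178 [ 0.83  -0.313  0.18 ] z.008 [ 0.8076 -0.2174  0.008 ]
scene orange [325.5 138.5] [0. 1.] 180 (325, 135, 2, 8) z.178 [0.547 0.084 0.18 ] z.008 [0.4514 0.282  0.008 ]
scene orange [319.3 113.8] [10.2 17.8] 90 (310, 109, 19, 11) z.178 [0.493 0.162 0.18 ] z.008 [0.3834 0.379  0.008 ]
scene orange [336.7  79.6] [1.9 5.6] 154 (335, 77, 4, 6) z.178 [0.466 0.315 0.18 ] z.008 [0.3489 0.5725 0.008 ]
```

View pics/topz.png

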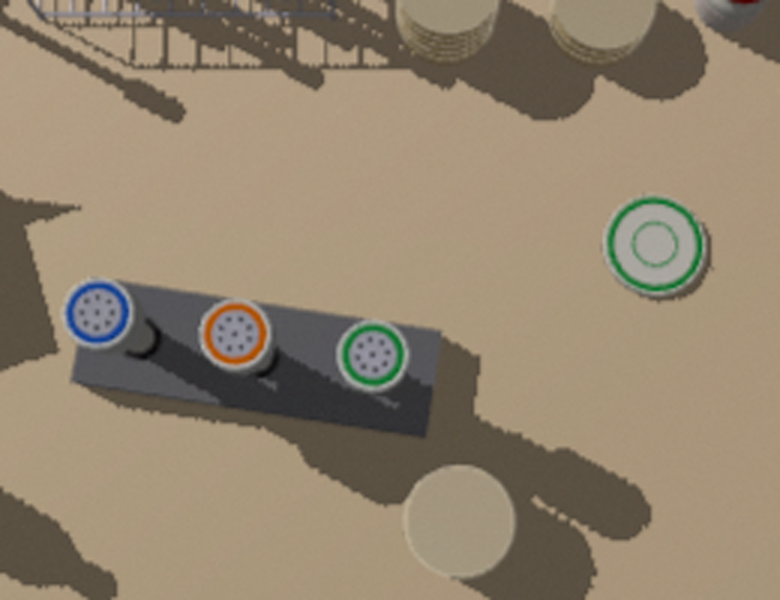

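View pics/scenez.png

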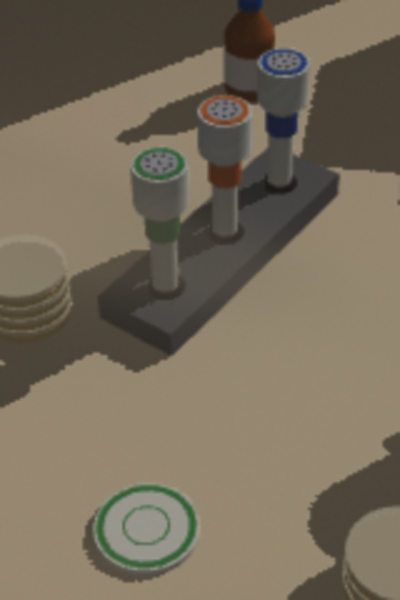

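```bash
cat >> h.py <<'E'
def goal(p,jaw=None):
    s=robot.observe();M=R.from_rotvec(s["ee_rot"]).as_matrix()
    print("clk",round(s["clock"],2),"tcp",np.round(s["ee_pos"],4),"x",np.round(M[:,0],3),"z",np.round(M[:,2],3),"q",np.round(s["qpos"],2),"F",np.round(s["ft_force"],1),"w",round(s["width"],4))
    print("shift tool xyz",np.round(M.T@(np.array(p)-s["ee_pos"]),4))
    if jaw is not None:
        j=M.T@np.append(np.array(jaw)/np.linalg.norm(jaw),0);a=np.degrees(np.arctan2(-j[1],j[2]));print("yaw",round(a,1),"or",round((a+360)%360-180,1))
E
python3 - <<'E'
from h import *
a,b=robot.camera("top"),robot.camera("scene")
print("cap",tri(ray(a,134.8,262.7),ray(b,330.3,68.4)))
# pad: white+green disc
for n,c,(u,v) in (("top",a,(398,182)),("scene",b,(289,281))):
    h=cv2.cvtColor(c["img"],cv2.COLOR_RGB2HSV)
    for nm,m in (("ring",(h[...,0]>50)&(h[...,0]<95)&(h[...,1]>70)),):
        w=np.zeros(m.shape,np.uint8);w[v-24:v+24,u-26:u+26]=m[v-24:v+24,u-26:u+26]
        ys,xs=np.nonzero(w);e=cv2.fitEllipse(cv2.convexHull(np.stack([xs,ys],1).astype(np.int32)))
        print(n,nm,e,onz(c,*e[0],.008))
    p={"blue":(212.2,203.8),"orange":(0,0)}
for k,(t,s) in {"blue":((212.2,203.8),(343.1,94.2)),"orange":((258.3,210.8),(319.3,113.8)),"green":((303.9,218),(293.5,135))}.items(): print(k,tri(ray(a,*t),ray(b,*s)))
goal([.477,.064,.30],[.987,-.16])
E
```

```text
cap (array([0.38572755, 0.44293034, 0.12496642]), np.float64(0.0017397205204313898))
top ring ((397.8837890625, 181.0731201171875), (30.166810989379883, 31.633747100830078), 126.33050537109375) [ 0.59168084 -0.17991306  0.008     ]
scene ring ((288.0504455566406, 280.102783203125), (32.26546096801758, 39.39463806152344), 83.63806915283203) [ 0.59164071 -0.18128314  0.008     ]
blue (array([0.50886663, 0.26116073, 0.18051364]), np.float64(0.0004954195308558817))
orange (array([0.49313122, 0.16192862, 0.180077  ]), np.float64(0.0006783882461101899))
green (array([0.47735839, 0.06397825, 0.17986938]), np.float64(0.00016635824531759138))
clk 0.35 tcp [0.2723 0.5625 0.2386] x [-0. -0. -1.] z [ 0.436  0.9   -0.   ] q [-1.09  0.69 -0.19  1.57  0.16  0.9  -0.22] F [-0.2  0.1  0.3] w 0.0884
shift tool xyz [-0.0613 -0.4015 -0.3595]
yaw 73.4 or -106.6
```

```bash
python3 -m creep '0 -0.03 -0.03 -0.027 7; 0 -0.06 -0.065 -0.06 14; 0 -0.06 -0.10 -0.09 21; 0 -0.06 -0.14 -0.126 28; 0 -0.06 -0.18 -0.162 35' 25; python3 -c "
from h import *
goal([.4774,.064,.30],[.987,-.16])"
```

```text
clock: 0.98
ee_pos: [0.3643, 0.3369, 0.299]
ee_rot: [-0.396, 1.533, 0.397]
ft_force: [0.5, -0.8, 0.5]
width: 0.0881
clk 0.97 tcp [0.3643 0.3369 0.299 ] x [ 0.001  0.001 -1.   ] z [0.875 0.484 0.001] q [-0.81  0.44 -0.04  1.87  0.03  0.83 -0.36] F [ 0.5 -0.8  0.5] w 0.0881
shift tool xyz [-0.0011 -0.2935 -0.0331]
yaw 38.2 or -141.8
```

```bash
python3 -m creep '0 0 -0.045 -0.005 8; 0 0 -0.09 -0.01 16; 0 0 -0.135 -0.015 24; 0 0 -0.18 -0.02 32; 0 0 -0.22 -0.025 38'; python3 -c "
from h import *
goal([.4774,.064,.30],[.987,-.16])"
```

```text
clock: 1.6
ee_pos: [0.4497, 0.1325, 0.2989]
ee_rot: [0.125, 1.567, -0.124]
ft_force: [-0.4, -0.9, -0.1]
width: 0.0884
clk 1.6 tcp [0.4497 0.1325 0.2989] x [ 0.001  0.    -1.   ] z [ 0.987 -0.158  0.001] q [-0.49  0.4   0.16  1.95 -0.09  0.79 -0.45] F [-0.4 -0.9 -0.1] w 0.0884
shift tool xyz [-0.001  -0.0633  0.0382]
yaw 0.1 or -179.9
```

```bash
python3 -m creep '0 0 -0.02 0.013 0; 0 0 -0.045 0.027 0; 0 0 -0.0633 0.038 0; 0 0 -0.0633 0.038 0'; python3 - <<'E'
from h import *
goal([.4774,.064,.139],[.987,-.16])
for n in ("wrist","top"):
    c=robot.camera(n);cv2.imwrite(f"pics/{n}1.png",c["img"][...,::-1])
E
```

```text
clock: 2.1
ee_pos: [0.4774, 0.0643, 0.2988]
ee_rot: [0.123, 1.567, -0.124]
ft_force: [-0.2, 0.2, 1.1]
width: 0.0882
clk 2.1 tcp [0.4774 0.0643 0.2988] x [ 0.001 -0.    -1.   ] z [ 0.988 -0.157  0.001] q [-0.34  0.42  0.16  1.92 -0.09  0.81 -0.29] F [-0.2  0.2  1.1] w 0.0882
shift tool xyz [ 0.1598 -0.0002 -0.    ]
yaw 0.2 or -179.8
```

View pics/wrist1.png

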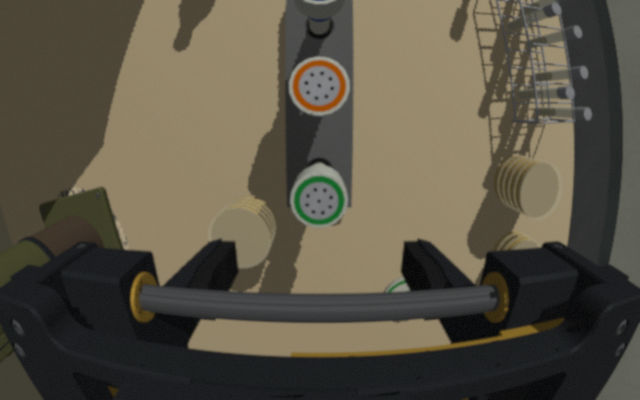

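The wrist view has the green ring at about (319,200), centred between the fingers at (237..403), and orange at (319,86). I'll check its position by ray.

```bash
python3 - <<'E'
from h import *
s=robot.observe();c=robot.camera("wrist");m=masks(c["img"])
T=np.array(c["tool_from_camera"]);f=200/np.tan(np.radians(c["vfov"])/2);M=R.from_rotvec(s["ee_rot"]).as_matrix()
w=m["green"].astype(np.uint8);w[240:]=0
ys,xs=np.nonzero(w);(u,v),ax,_=cv2.fitEllipse(cv2.convexHull(np.stack([xs,ys],1).astype(np.int32)))
a=np.array([u-c["cx"],v-c["cy"]]);r=np.linalg.norm(a);th=r/f
d=np.append(a/r*np.sin(th),np.cos(th))
d=M@T[:3,:3]@d;o=M@T[:3,3]+s["ee_pos"]
print(u,v,ax,o+d*(.18-o[2])/d[2])
E
```

```text
319.9320068359375 202.50930786132812 (47.095516204833984, 48.804500579833984) [0.4770799  0.06406688 0.18      ]
```

```bash
python3 -m creep '0 0.04 0 0 0; 0 0.08 0 0 0; 0 0.12 0 0 0; 0 0.145 0 0 0; 0 0.16 0 0 0'; python3 -m creep '0 0 0 0 0; 0.15 0 0 0 0; 0.25 0 0 0 0; 0.35 0 0 0 0;0.38 0 0 0 0' 20; python3 -c "
from h import *
goal([.4771,.064,.139],[.987,-.16])"
```

```text
clock: 2.88
ee_pos: [0.4761, 0.0672, 0.1374]
ee_rot: [0.12, 1.569, -0.119]
ft_force: [-0.2, 0.7, -0.2]
width: 0.0877
clock: 3.5
ee_pos: [0.4771, 0.0657, 0.139]
ee_rot: [0.121, 1.567, -0.121]
ft_force: [0.2, -0.6, 0.3]
width: 0.0547
clk 3.5 tcp [0.4771 0.0657 0.139 ] x [ 0.001  0.    -1.   ] z [ 0.988 -0.154  0.001] q [-0.29  0.68  0.08  2.09 -0.15  0.37 -0.24] F [ 0.2 -0.6  0.3] w 0.0547
shift tool xyz [ 0.     -0.0017  0.0002]
yaw 0.4 or -179.6
```

```bash
python3 -m creep '0.38 0 -0.0015 0 0; 0.42 0 -0.0015 0 0; 0.5 0 -0.0015 0 0; 0.7 0 -0.0015 0 0; 1 0 -0.0015 0 0' 25;python3 -m creep '1 0 0 0 0; 1 0 0 0 0; 1 0 0 0 0'; python3 -c "
from h import *
goal([.4771,.064,.139],[.987,-.16])"
```

```text
clock: 4.12
ee_pos: [0.4768, 0.0641, 0.1388]
ee_rot: [0.121, 1.567, -0.121]
ft_force: [-0.3, 0.2, 1.4]
width: 0.0514
clock: 4.5
ee_pos: [0.4768, 0.0642, 0.1388]
ee_rot: [0.121, 1.567, -0.121]
ft_force: [-0.1, -0.7, 2.7]
width: 0.0514
clk 4.5 tcp [0.4768 0.0642 0.1388] x [ 0.  0. -1.] z [ 0.988 -0.153  0.   ] q [-0.28  0.68  0.08  2.09 -0.15  0.37 -0.24] F [-0.1 -0.7  2.7] w 0.0514
shift tool xyz [-0.0002 -0.0002  0.0003]
yaw 0.4 or -179.6
```

Gripped at 51.4 mm. Now I lift straight up, slowly.

```bash
python3 -m creep '1 -0.004 0 0 0; 1 -0.010 0 0 0; 1 -0.018 0 0 0; 1 -0.026 0 0 0; 1 -0.034 0 0 0'; python3 -m creep '1 -0.012 0 0 0; 1 -0.024 0 0 0; 1 -0.036 0 0 0; 1 -0.044 0 0 0; 1 -0.046 0 0 0'; python3 - <<'E'
from h import *
goal([.4771,.064,.219],[.987,-.16])
for n in ("wrist","scene"):
    c=robot.camera(n);cv2.imwrite(f"pics/{n}2.png",c["img"][...,::-1])
E
```

```text
clock: 5.12
ee_pos: [0.4767, 0.0642, 0.1734]
ee_rot: [0.121, 1.567, -0.121]
ft_force: [-0.3, -0.2, -4.1]
width: 0.0513
clock: 5.75
ee_pos: [0.477, 0.0642, 0.2193]
ee_rot: [0.121, 1.566, -0.121]
ft_force: [-0.4, -0.4, -3.4]
width: 0.0518
clk 5.75 tcp [0.477  0.0642 0.2193] x [ 0.001  0.    -1.   ] z [ 0.988 -0.153  0.001] q [-0.31  0.54  0.13  2.02 -0.12  0.59 -0.26] F [-0.4 -0.4 -3.4] w 0.0518
shift tool xyz [ 0.0003 -0.0002  0.0001]
yaw 0.4 or -179.6
```

View pics/scene2.png

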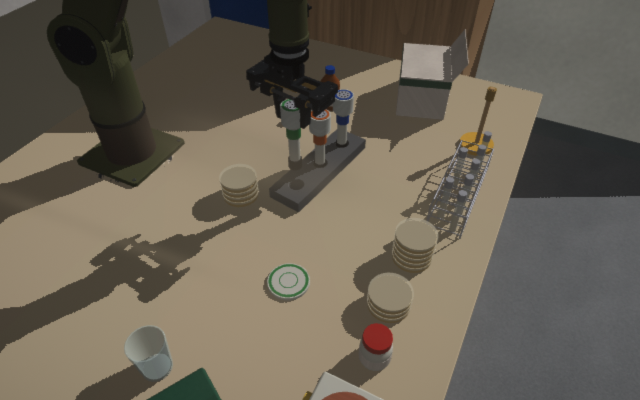

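View pics/wrist2.png

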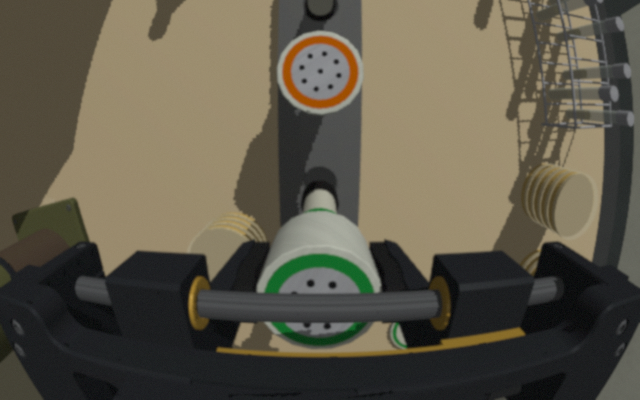

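```bash
python3 -c "
from h import *
goal([.5915,-.1805,.219],[.987,-.16])"
```

```text
clk 5.85 tcp [0.4767 0.0642 0.2188] x [ 0.  0. -1.] z [ 0.988 -0.153  0.   ] q [-0.31  0.54  0.13  2.02 -0.12  0.59 -0.26] F [-0.9 -0.1 -3.1] w 0.0515
shift tool xyz [-2.000e-04 -2.242e-01  1.510e-01]
yaw 0.4 or -179.6
```

```bash
python3 -m creep '1 0 -0.006 0.004 0; 1 0 -0.018 0.012 0; 1 0 -0.036 0.024 0; 1 0 -0.055 0.037 0; 1 0 -0.074 0.050 0'; python3 -m creep '1 0 -0.019 0.013 0; 1 0 -0.038 0.026 0; 1 0 -0.057 0.039 0; 1 0 -0.076 0.052 0; 1 0 -0.095 0.065 0';python3 -m creep '1 0 -0.018 0.012 0; 1 0 -0.034 0.022 0; 1 0 -0.046 0.030 0; 1 0 -0.053 0.034 0; 1 0 -0.055 0.036 0'; python3 -m creep '1 0 0 0 0; 1 0 0 0 0; 1 0 0 0 0'; python3 - <<'E'
from h import *
goal([.5915,-.1805,.1368],[.987,-.16])
for n in ("wrist","scene","top"):
    c=robot.camera(n);i=c["img"]
    if n=="scene": i=cv2.resize(i[150:330,200:400],None,fx=3,fy=3)
    cv2.imwrite(f"pics/{n}3.png",i[...,::-1])
E
```

```text
clock: 6.48
ee_pos: [0.5153, -0.0187, 0.2184]
ee_rot: [0.122, 1.568, -0.122]
ft_force: [-0.2, -0.4, -3.5]
width: 0.0513
clock: 7.1
ee_pos: [0.5644, -0.1227, 0.2182]
ee_rot: [0.122, 1.568, -0.123]
ft_force: [0.7, -0.5, -4.7]
width: 0.0516
clock: 7.72
ee_pos: [0.5915, -0.1805, 0.2186]
ee_rot: [0.121, 1.568, -0.121]
ft_force: [-0.6, 0.5, -4.6]
width: 0.0516
clock: 8.1
ee_pos: [0.5915, -0.1797, 0.2187]
ee_rot: [0.121, 1.568, -0.12]
ft_force: [-0.0, 0.5, -4.4]
width: 0.0516
clk 8.1 tcp [ 0.5915 -0.1797  0.2187] x [-0.  0. -1.] z [ 0.988 -0.153 -0.   ] q [ 0.17  0.7   0.09  1.62 -0.08  0.83  0.14] F [-0.   0.5 -4.4] w 0.0516
shift tool xyz [ 0.0819 -0.0008  0.0001]
yaw 0.4 or -179.6
```

View pics/scene3.png

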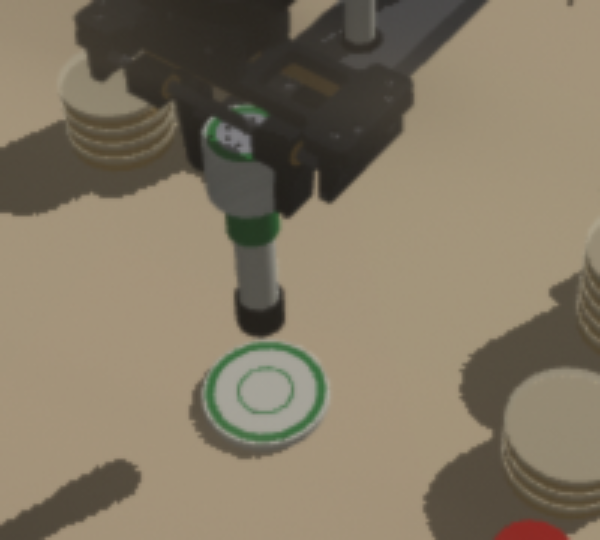

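View pics/wrist3.png

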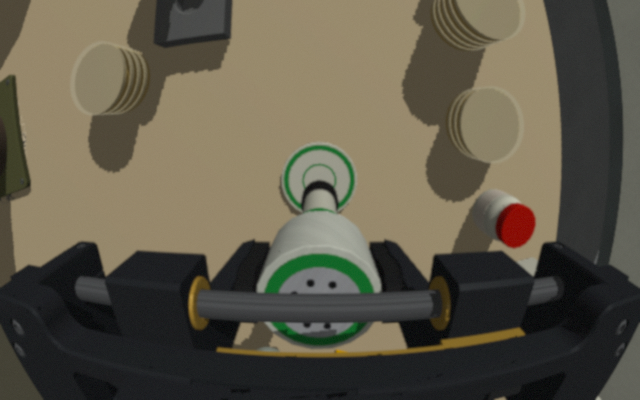

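```bash
python3 - <<'E'
from h import *
c=robot.camera("scene");s=robot.observe();x,y,z=s["ee_pos"]
M=np.array(c["world_to_cam"]);f=200/np.tan(np.radians(c["vfov"])/2)
P=lambda p:(lambda q:(f*q[0]/q[2]+c["cx"],f*q[1]/q[2]+c["cy"]))(M[:3,:3]@p+M[:3,3])
img=cv2.resize(c["img"][150:330,200:400],None,fx=3,fy=3,interpolation=cv2.INTER_CUBIC)
b=z-.1288
def circ(h,r,col):
    t=np.linspace(0,6.29,40);pts=np.array([P(np.array([x+r*np.cos(a),y+r*np.sin(a),b+h])) for a in t])
    pts=((pts-[200,150]+.5)*3-.5).astype(np.int32);cv2.polylines(img,[pts],False,col,1)
circ(0,.016,(255,0,0));circ(.09,.0165,(255,255,0));circ(.116,.0165,(255,255,0));circ(.17,.026,(0,0,255))
cv2.imwrite("pics/ov.png",img[...,::-1])
E
```

```text
(no output)
```

View pics/ov.png

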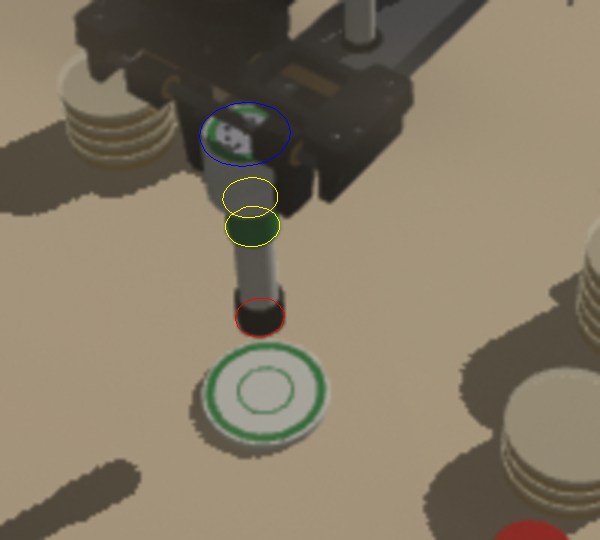

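The expected circles for an upright sampler match the picture: the foot is at about (260,318) and the collar at about (252,226), so there is no visible lean. I'll lower to about 6 mm above the pad, then creep down.

```bash
python3 -m creep '1 0.006 -0.0008 0 0; 1 0.018 -0.0008 0 0; 1 0.032 -0.0008 0 0; 1 0.044 -0.0008 0 0; 1 0.054 -0.0008 0 0'; python3 -m creep '1 0.008 0 0 0; 1 0.014 0 0 0; 1 0.018 0 0 0; 1 0.020 0 0 0; 1 0.021 0 0 0'; python3 -m creep '1 0 0 0 0;1 0 0 0 0;1 0 0 0 0;1 0 0 0 0';python3 -c "
from h import *
goal([.5917,-.1805,.1368],[.987,-.16])"
```

```text
clock: 8.93
ee_pos: [0.5912, -0.181, 0.1635]
ee_rot: [0.121, 1.568, -0.121]
ft_force: [0.1, 0.6, -3.2]
width: 0.0514
clock: 9.55
ee_pos: [0.5916, -0.1811, 0.1438]
ee_rot: [0.121, 1.567, -0.121]
ft_force: [-0.4, 0.7, -4.1]
width: 0.0512
clock: 10.05
ee_pos: [0.5915, -0.1811, 0.1437]
ee_rot: [0.121, 1.567, -0.121]
ft_force: [-0.1, -0.7, -4.1]
width: 0.0516
clk 10.05 tcp [ 0.5915 -0.1811  0.1437] x [ 0.  0. -1.] z [ 0.988 -0.153  0.   ] q [ 0.18  0.8   0.08  1.68 -0.09  0.67  0.15] F [-0.1 -0.7 -4.1] w 0.0516
shift tool xyz [0.0069 0.0006 0.0001]
yaw 0.4 or -179.6
```

```bash
python3 -m creep '1 0.001 0.0005 0 0; 1 0.002 0.0005 0 0; 1 0.003 0.0005 0 0; 1 0.004 0.0005 0 0; 1 0.005 0.0005 0 0'; python3 -m creep '1 0.0005 0 0 0;1 0.001 0 0 0;1 0.001 0 0 0';python3 -m creep '1 0.0005 0 0 0;1 0.0005 0 0 0;1 0.0005 0 0 0';
```

```text
clock: 10.68
ee_pos: [0.5915, -0.1806, 0.1386]
ee_rot: [0.121, 1.567, -0.121]
ft_force: [0.5, -0.5, -3.8]
width: 0.0513
clock: 11.05
ee_pos: [0.5915, -0.1806, 0.1377]
ee_rot: [0.121, 1.567, -0.121]
ft_force: [-0.4, 0.4, -4.5]
width: 0.0515
clock: 11.42
ee_pos: [0.5915, -0.1806, 0.1372]
ee_rot: [0.121, 1.567, -0.121]
ft_force: [-0.2, -0.3, -4.8]
width: 0.0517
```

```bash
python3 -m creep '1 0.0005 0 0 0;1 0.0005 0 0 0;1 0.0005 0 0 0';python3 -m creep '1 0.0005 0 0 0;1 0.0005 0 0 0;1 0.0005 0 0 0'
```

```text
clock: 11.8
ee_pos: [0.5916, -0.1807, 0.1369]
ee_rot: [0.121, 1.567, -0.121]
ft_force: [-0.5, 0.0, -2.0]
width: 0.0517
clock: 12.18
ee_pos: [0.5917, -0.1807, 0.1368]
ee_rot: [0.121, 1.567, -0.121]
ft_force: [-1.9, 0.6, 6.6]
width: 0.0512
```

```bash
python3 -m creep '1 0.0005 0 0 0;1 0.0005 0 0 0;1 0.0005 0 0 0'
```

```text
clock: 12.55
ee_pos: [0.5918, -0.1807, 0.1367]
ee_rot: [0.121, 1.567, -0.121]
ft_force: [-1.4, 0.6, 9.1]
width: 0.0515
```

Contact came at the predicted height (0.1368). I'll ease the press off, drop the grip force, and open slowly.

```bash
python3 -m creep '1 -0.0004 0 0 0;1 -0.0009 0 0 0;1 -0.0009 0 0 0;1 -0.0009 0 0 0'; python3 -m creep '1 0 0 0 0;1 0 0 0 0;1 0 0 0 0' 10;python3 -m creep '1 0 0 0 0;1 0 0 0 0;1 0 0 0 0;1 0 0 0 0' 3
```

```text
clock: 13.05
ee_pos: [0.5917, -0.1807, 0.1368]
ee_rot: [0.121, 1.567, -0.121]
ft_force: [-1.7, 0.7, 5.5]
width: 0.0516
clock: 13.42
ee_pos: [0.5918, -0.1807, 0.1368]
ee_rot: [0.121, 1.567, -0.121]
ft_force: [-0.2, 0.6, 5.5]
width: 0.0517
clock: 13.92
ee_pos: [0.5919, -0.1807, 0.1367]
ee_rot: [0.121, 1.567, -0.121]
ft_force: [0.2, -0.8, 4.4]
width: 0.0518
```

```bash
python3 -m creep '0.43 0 0 0 0;0.42 0 0 0 0;0.415 0 0 0 0;0.41 0 0 0 0;0.407 0 0 0 0'; python3 -m creep '0.404 0 0 0 0;0.401 0 0 0 0;0.398 0 0 0 0;0.395 0 0 0 0;0.392 0 0 0 0'; python3 - <<'E'
from h import *
for n in ("wrist","scene"):
    c=robot.camera(n);i=c["img"]
    if n=="scene": i=cv2.resize(i[150:330,200:400],None,fx=3,fy=3)
    cv2.imwrite(f"pics/{n}4.png",i[...,::-1])
E
```

```text
clock: 14.55
ee_pos: [0.5917, -0.1806, 0.1367]
ee_rot: [0.121, 1.567, -0.121]
ft_force: [1.2, 0.7, 5.2]
width: 0.0519
clock: 15.18
ee_pos: [0.5913, -0.1806, 0.1365]
ee_rot: [0.121, 1.568, -0.121]
ft_force: [-0.1, -0.9, 0.9]
width: 0.0535
```

View pics/scene4.png

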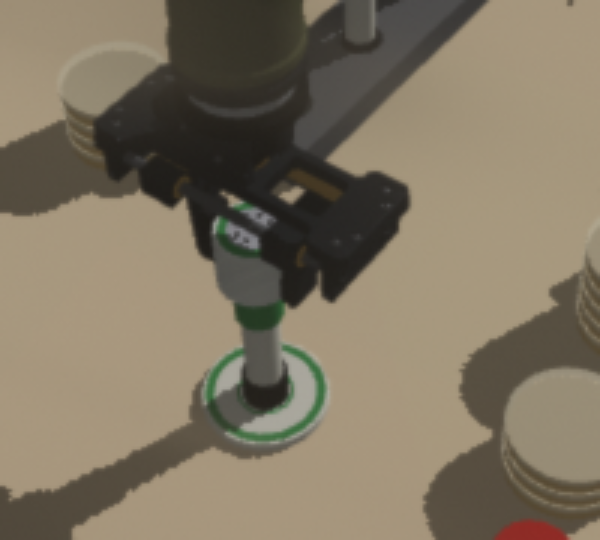

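View pics/wrist4.png

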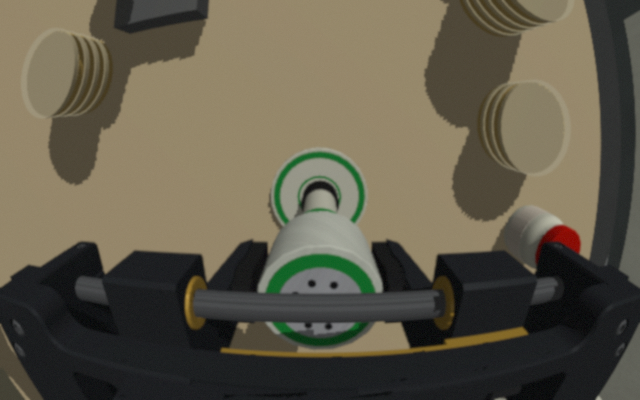

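The foot is centred in the pad's rings (crop ~(265,388)) and the sampler looks upright. I'll keep opening slowly.

```bash
python3 -m creep '0.38 0 0 0 0;0.37 0 0 0 0;0.36 0 0 0 0;0.34 0 0 0 0;0.32 0 0 0 0'; python3 -m creep '0.28 0 0 0 0;0.22 0 0 0 0;0.15 0 0 0 0;0.08 0 0 0 0;0 0 0 0 0';python3 -m creep '0 0 0 0 0;0 0 0 0 0;0 0 0 0 0';  python3 - <<'E'
from h import *
goal([.5917,-.1805,.1368])
c=robot.camera("scene");i=c["img"]
i=cv2.resize(i[150:330,200:400],None,fx=3,fy=3)
cv2.imwrite(f"pics/scene5.png",i[...,::-1])
c=robot.camera("wrist");cv2.imwrite(f"pics/wrist5.png",c["img"][...,::-1])
E
```

```text
clock: 15.9
ee_pos: [0.5915, -0.1806, 0.1366]
ee_rot: [0.121, 1.567, -0.121]
ft_force: [-0.2, 0.1, 0.1]
width: 0.06
clock: 16.52
ee_pos: [0.5915, -0.1806, 0.1366]
ee_rot: [0.121, 1.567, -0.121]
ft_force: [-0.1, 0.0, -0.7]
width: 0.0872
clock: 16.9
ee_pos: [0.5915, -0.1806, 0.1366]
ee_rot: [0.121, 1.567, -0.121]
ft_force: [-0.2, -0.1, -0.1]
width: 0.088
clk 16.9 tcp [ 0.5915 -0.1806  0.1366] x [ 0.  0. -1.] z [ 0.988 -0.153  0.   ] q [ 0.18  0.81  0.08  1.68 -0.09  0.65  0.15] F [-0.2 -0.1 -0.1] w 0.088
shift tool xyz [-0.0002  0.0001  0.0001]
```

View pics/scene5.png

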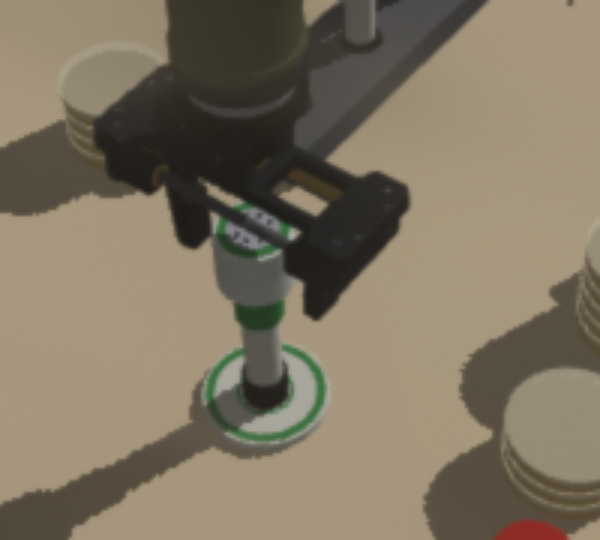

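View pics/wrist5.png

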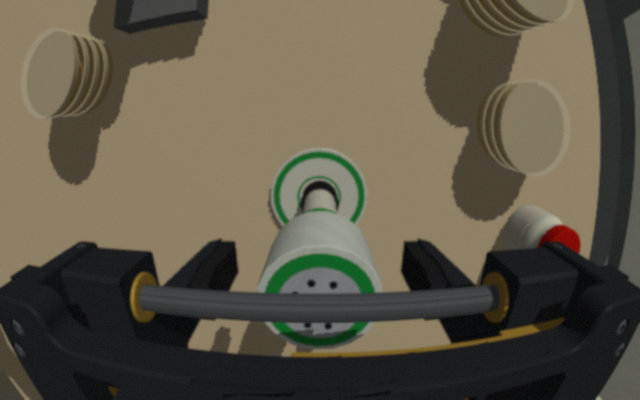

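It stands free with the fingers clear on both sides. I'll retreat straight up.

```bash
python3 -m creep '0 -0.008 0 0 0;0 -0.022 0 0 0;0 -0.04 0 0 0;0 -0.06 0 0 0;0 -0.08 0 0 0'; python3 -m creep '0 -0.03 0 0 0;0 -0.06 0 0 0;0 -0.09 0 0 0;0 -0.11 0 0 0;0 -0.12 0 0 0'; python3 -m creep '0 0 0.05 -0.05 0;0 0 0.1 -0.1 0;0 0 0.12 -0.12 0;0 0 0.13 -0.13 0;0 0 0.13 -0.13 0';  python3 -m creep '0 0 0 0 0;0 0 0 0 0;0 0 0 0 0;0 0 0 0 0';  python3 - <<'E'
from h import *
a=robot.camera("top");b=robot.camera("scene")
for n,c in(("top",a),("scene",b)):
    cv2.imwrite(f"pics/{n}6.png",c["img"][...,::-1])
    h=masks(c["img"])
    for k in h:
        cs,_=cv2.findContours(h[k].astype(np.uint8),cv2.RETR_EXTERNAL,cv2.CHAIN_APPROX_NONE)
        for q in cs:
            if len(q)>=12:
                e=cv2.fitEllipse(q);p=onz(c,*e[0],.180)
                if .4<p[0]<.75 and -.3<p[1]<.3: print(n,k,np.round(e[0],1),np.round(p,3),"z178",np.round(onz(c,*e[0],.178),3))
goal([.5,0,.3])
E
```

```text
clock: 17.62
ee_pos: [0.5918, -0.1807, 0.2184]
ee_rot: [0.121, 1.566, -0.121]
ft_force: [-0.1, 0.4, -0.2]
width: 0.0884
clock: 18.25
ee_pos: [0.5919, -0.1808, 0.3388]
ee_rot: [0.121, 1.564, -0.121]
ft_force: [-1.1, 0.1, -0.3]
width: 0.0884
clock: 18.88
ee_pos: [0.4832, -0.0322, 0.3369]
ee_rot: [0.12, 1.567, -0.121]
ft_force: [-0.0, 0.0, -0.1]
width: 0.0882
clock: 19.38
ee_pos: [0.4832, -0.0326, 0.3365]
ee_rot: [0.121, 1.567, -0.122]
ft_force: [-0.2, 0.5, -0.0]
width: 0.0878
top blue [212.2 203.8] [0.509 0.261 0.18 ] z178 [0.509 0.262 0.178]
scene green [288.3 279.9] [ 0.659 -0.283  0.18 ] z178 [ 0.658 -0.282  0.178]
scene green [278.7 276.3] [ 0.641 -0.284  0.18 ] z178 [ 0.64  -0.283  0.178]
scene green [283.9 226.1] [ 0.593 -0.182  0.18 ] z178 [ 0.592 -0.181  0.178]
scene blue [347.  125.6] [0.57  0.149 0.18 ] z178 [0.569 0.151 0.178]
scene blue [343.1  94.2] [0.509 0.261 0.18 ] z178 [0.507 0.264 0.178]
scene orange [325.5 138.5] [0.547 0.084 0.18 ] z178 [0.546 0.087 0.178]
scene orange [319.4 113.8] [0.493 0.162 0.18 ] z178 [0.492 0.164 0.178]
clk 19.48 tcp [ 0.4831 -0.0323  0.3365] x [-0.  0. -1.] z [ 0.988 -0.154 -0.   ] q [-0.1   0.38  0.11  1.85 -0.05  0.92 -0.13] F [-0.7  0.6  0.6] w 0.0879
shift tool xyz [0.0366 0.0346 0.0118]
```

View pics/scene6.png

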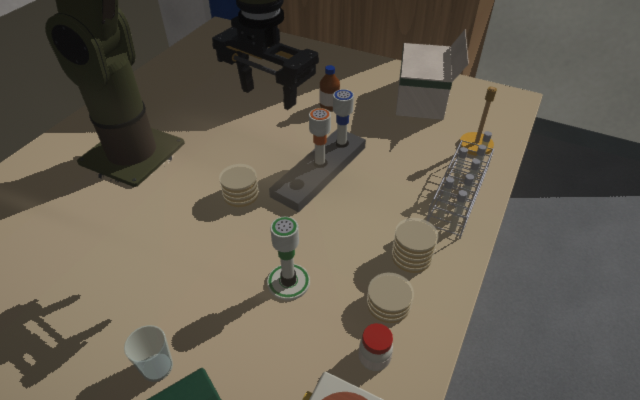

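View pics/top6.png

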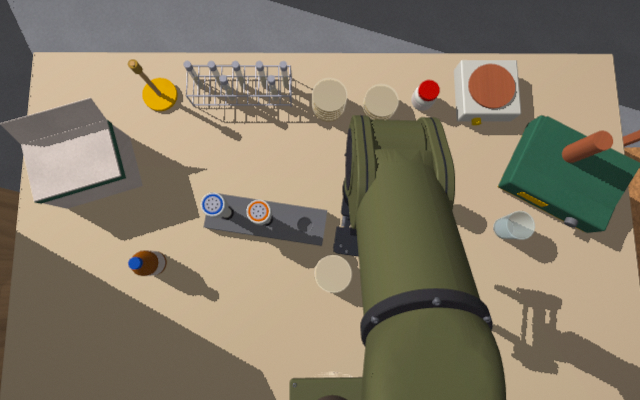

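The scene view shows green upright on the pad, with its ring at (284,226) → (0.592,-0.181), straight above the pad centre. Blue and orange haven't moved. The top view of the pad is blocked by the arm. I'll take one more stillness check, then hand in.

```bash
python3 -m creep '0 0 0 0 0;0 0 0 0 0;0 0 0 0 0;0 0 0 0 0;0 0 0 0 0'; python3 - <<'E'
from h import *
c=robot.camera("scene");h=masks(c["img"])["green"].astype(np.uint8)
cs,_=cv2.findContours(h,cv2.RETR_EXTERNAL,cv2.CHAIN_APPROX_NONE)
for q in cs:
    if len(q)>=12:
        e=cv2.fitEllipse(q)
        if abs(e[0][0]-284)<4 and abs(e[0][1]-226)<4: print(e[0],onz(c,*e[0],.178))
print(np.abs(robot.observe()["dq"]).max());print(robot.close_job())
E
```

```text
clock: 20.1
ee_pos: [0.483, -0.0322, 0.3366]
ee_rot: [0.121, 1.567, -0.121]
ft_force: [-0.7, 0.2, 0.2]
width: 0.0879
(283.88775634765625, 226.08872985839844) [ 0.59188854 -0.18087115  0.178     ]
0.0015391126416083659
the job is handed in; nothing more can be done
None
```

The green sampler is standing upright and still in the middle of the sampling pad, and I handed the job in at about 20 s of the 58 s allowed. I gripped it by the head, lifted it straight out of the dock and lowered it in sub-millimetre steps. I felt it touch down at the expected height (about 9 N), eased the grip to 3 N, opened slowly and backed away upward.

**Last checks:**
- **Position:** the top ring is at (0.592, -0.181), within about 1 mm of the pad centre at (0.592, -0.1805).
- **Stillness:** the ring's position did not change between two scene pictures about 0.7 s apart.
- **Blue and orange:** both rings read the same as at the start, to within 1 mm.
- **Not confirmed:** the arm hid the pad from the top camera at the end, so the final position comes from the scene camera alone.

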